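Seat the pressure roller in the V-block and hold it there

ROBOT

A 6-joint arm with a two-finger parallel gripper is mounted at the origin on the work surface. World frame = base frame: x ahead of the robot, y to its left, z up, the work surface at z = 0. Lengths are in m, angles in degrees, forces in N, time in s.
With the tool pointing down it reaches from about 0.4 to 0.825 m from the base axis. Payload 7 kg.
Tool frame: the origin (TCP) lies between the finger pads; the fingertips stand 25 mm ahead of it and the grasp point (between the pads) lies 6 mm ahead of it; z points along the fingers, y is the line along which they close (so a half turn about z gives the same grasp; the last joint's range is limited). The gripper opens to 88 mm and grips with 3 to 60 N. Pads are 19 mm wide; open, the fingers measure 130 mm over their backs; the gripper's body (78 mm by 193 mm) begins 47 mm behind the grasp point.
Start: joints at [-59.353, 20.546, 0.682, 0, -70.136, -16.507], TCP at [0.165, -0.655, 0.252] pointing down, gripper open.
Joint ranges: [-176.03, 176.03], [-82.01, 121.73], [-58.28, 71.71], [-173.87, 95.51], [-174.79, -0.11], [-173.66, 173.66]. Speed limits (degrees/s): [136.94, 136.94, 172.46, 180, 180, 180].

INTERFACE

Orientations are given as [roll, pitch, yaw] about the fixed x, y, z axes, in that order (R = Rz(yaw) Ry(pitch) Rx(roll)).
In Python, from plant import ctrl, camrig, ticket gives the robot as it stands (ctrl), with the cameras (camrig) and the job (ticket).
- The arm moves only by the shell command python3 drive.py 'ROWS'. ROWS is a JSON list of rows, 1 to 8 of them, each an object with the fields x, y, z (the shift in fractions of the full range, 1 being 0.6 m), yaw (a turn about the tool's z in parts of the range, where 1.0 means 180 degrees), aperture (the finger opening in m); a field left out counts as zero (the opening has to be given); each row is the pose to reach, as a shift and turn from the pose commanded when the command began, along the tool's axes at that moment; what a row does not reach only later rows make up. A row lasts 1/8 s, in which the tool goes at most 0.0625 m and 10.7 degrees, less where a joint would pass 70% of its speed; a pose out of reach is approached as far as the arm can. The fingers move at their own pace and stop on an object; the grip force is fixed at half the most. Time passes only in rows, so rows that do not move let the fingers close. It prints the time, the measured TCP pose, the force, the opening and the grip force at its end. Shift and turn numbers lie between -1 and 1, and a call with a number outside is refused. Input that does not fit is refused with a message, and nothing moves.
- ctrl.get_obs(): the state, without advancing time (a new reading comes with each control period).
- camrig.snapshot(name): name is "scene" or "side" or "wrist"; returns a dict with "frame" (480x640x3 uint8, red, green, blue), "z_map" (480x640 float32, m along the optical axis (not along the pixel's ray), 0 where there is no reading), "fovy" (degrees; the focal length in pixels is half the picture's height over the tangent of half this angle, whatever the lens; pixels are square), "cx", "cy" (the principal point, pixels), "R" (3x3) and "t" (3): a world point X has camera coordinates R X + t; the wrist camera has in their place "T_tool_cam" (4x4, takes a point from camera to tool coordinates, whose origin is the TCP and whose axes are the flange's). Camera axes: x right, y down, z forward; pixel columns grow to the right and rows downward; lengths in m; the calibration is good to about 2 mm. A picture is of the moment at which its call begins: read the wrist's pose just before it.
- ticket.close_job(): hands the job in; it is judged then, once.
The state is a dict: "clock": time; "joint_pos": joint angles; "qvel": joint speeds; "tau": joint torques, N m; "tool_pos": TCP position; "orientation": TCP orientation; "force": force on the tool from outside, world axes, zero at the start; "moment": the same for the moment, N m; "opening": finger opening in m; "gripper_force": force on a finger pad.
Only numpy, scipy, OpenCV 4.12 (cv2) and the standard library are available. Lean on these libraries where they do the work, as an engineer would, in place of code of your own. Each camera call takes 0.05 s, during which the arm holds its last target. There are 200 camera calls.

TASK

Take the long pressure roller from the wooden rack, lay it lengthways in the V-block with its axle stub up against the block's end plate, and press it down with about 20 N so that it bears firmly on both faces of the V. The program finishes while the gripper is still holding the roller pressed there: do not let go or ease off. Leave the short rollers and everything else on the bench where they are.

Things in the scene. Friction and masses are not known exactly. Their poses are not given: they have to be found in the camera images.
- long_roller: the long pressure roller: black rubber cylinder 44 mm in diameter, 90 mm long, a steel axle stub (14 mm diameter, 12 mm long) at each end, 114 mm over all, both ends alike, about 0.35 kg. Origin at its very centre, x along its axis (it may be rolled about x). At the start it lies level in any of the rack's three places, its centre 41 mm above the table
- short_roller_a: short roller, bystander: same look and diameter (44 mm) but the rubber only 45 mm long (69 mm over the stubs); origin at its centre, x along its axis
- short_roller_b: the second short roller, bystander, identical to the first
- rack: fixed plywood board 150 x 260 mm, 12 mm thick, origin at the centre of its underside; three places side by side along its y, 85 mm apart, each a pair of wooden dowels (10 mm thick, 120 mm long, along the rack's x, 24 mm apart, tops 22 mm above the table) that a roller lies on
- vblock: fixed aluminium V-block, origin at the centre of its underside; base plate 150 x 74 mm, 10 mm high. 90 degree V along its x, from -45 to +45 mm: bottom line 45 mm, tops 63 mm above the table, 40 mm wide over the outside (narrower than a roller: fingers pass beside it). At its +x end an upright end plate, 40 mm wide, top 88 mm above the table, inner face at x = +57 mm
- seat (a point): point on the V-block where the centre of the long roller is when fully seated with its stub against the end plate: 76 mm above the table, on the V's middle plane, 57 mm before the end plate; x along the V towards the end plate, z up. Block and roller are hard: pressing moves the roller by well under 1 mm
- jaw_left: the fixed sloping face of the V on the block's +y side (part of the block; 90 mm long, 25 mm wide, at 45 degrees); origin at the V's bottom line, middle
- jaw_right: the same on the block's -y side
- primer_can: bystander: standing can, 80 mm across, 120 mm high; origin at the middle of its underside
- tape_measure: bystander: tape measure case, 70 x 35 mm, 65 mm high; origin at the middle of its underside
- offcut: bystander: wooden offcut 60 x 180 mm, 40 mm high, long side along its y; origin at the middle of its underside
- seam_roller: bystander: hand seam roller lying down: wooden handle 28 mm thick towards its -x, roller at its +x end, 220 mm long, up to 45 mm high; origin on the table near its middle

How it is judged (in metres and radians):
On the way, in this order (a step that is already met when the one before it is completed fails the run):
1. the long roller is lifted clear of the rack (height (world z) of long_roller above 0.085 m and contact force between long_roller and the fingers above 1 N and contact force between long_roller and rack below 0.05 N), for 0.1 s.
2. the long roller lies in the V, touching both faces (y of long_roller in the frame of vblock between -0.004 and 0.004 m and z of long_roller in the frame of vblock between 0.0725 and 0.0795 m and angle between the x axis of long_roller and the x axis of vblock, either way round below 0.05 rad and contact force between long_roller and jaw_left above 0.5 N and contact force between long_roller and jaw_right above 0.5 N), for 0.1 s.
At the end, for the whole second after the job is handed in: The long roller lies in the V (axis within 4 mm of its middle, 3.5 mm of the seated height, 0.05 rad of its direction), stub within 4 mm of the end plate, still held or pressed by the fingers, each V face bearing 4 to 40 N (about 6 to 55 N in all), at rest (y of long_roller in the frame of vblock between -0.004 and 0.004 m and z of long_roller in the frame of vblock between 0.0725 and 0.0795 m and angle between the x axis of long_roller and the x axis of vblock, either way round below 0.05 rad and x of long_roller in the frame of vblock between -0.004 and 0.003 m and contact force between long_roller and jaw_left between 4 and 40 N and contact force between long_roller and jaw_right between 4 and 40 N and contact force between long_roller and the fingers above 3 N and linear speed of long_roller below 0.01 m/s and angular speed of long_roller below 0.2 rad/s); the arm keeps its last pose, push and grip.
It fails at once if a bystander is moved by more than 20 mm (distance of any of short_roller_a, short_roller_b, primer_can, tape_measure, offcut, seam_roller from where it was at the start of the episode above 0.02 m).
It also fails if it takes over 35 s, if anything falls off the work surface, if the arm or the gripper's body presses on something with over 40 N, if the wrist force passes 120 N, or if a joint passes its speed limit or range.

## Working session

There is one attempt and no reset: what is moved stays moved. The work goes in short steps, Python scripts to look and compute and a shell command to move; the robot and the scene stay as the last step left them, time stands still between calls to the robot, and variables do not carry over. Pictures are saved under pics/ and viewed, at most 10 in all, crops included, and the job is handed in when it is done.

```bash
ls; mkdir -p pics
cat > h.py <<'E'
import numpy as np,cv2
from plant import ctrl, camrig, ticket
from scipy.spatial.transform import Rotation as Ro
def snap(n):
    o=ctrl.get_obs(); s=camrig.snapshot(n); f=240/np.tan(np.radians(s['fovy'])/2)
    z=s['z_map'].astype(float); v,u=np.mgrid[:480,:640]
    c=np.stack([(u-s['cx'])/f*z,(v-s['cy'])/f*z,z],-1)
    if 'R' in s: P=(c-np.array(s['t']))@np.array(s['R'])
    else:
        T=np.array(s['T_tool_cam']); P=c@T[:3,:3].T+T[:3,3]
        P=P@Ro.from_euler('xyz',o['orientation'],degrees=True).as_matrix().T+o['tool_pos']
    P[z==0]=np.nan
    return s['frame'],P
def save(n,im): cv2.imwrite('pics/'+n,im[:,:,::-1])
E
python3 - <<'E'
from h import *
print(ctrl.get_obs())
for n in('scene','side'):
    f,P=snap(n); save(n+'.png',f); np.savez('pics/'+n,f=f,P=P)
E
```

```text
drive.py
pics
plant.py
{'clock': 0.0, 'joint_pos': array([-5.93529649e+01,  2.05910217e+01,  6.34907056e-01, -2.21140648e-02,
       -7.01358335e+01, -1.65073716e+01]), 'qvel': array([-0.02570759, -0.02163207, -0.009854  ,  0.14723426,  0.02142362,
        0.13930047]), 'tau': array([-2.65424587e-04, -5.82715845e+01,  2.93067706e+01,  6.99767411e+00,
        6.96237505e-03, -1.49798116e-04]), 'tool_pos': array([ 0.16477992, -0.65411935,  0.25062966]), 'orientation': array([ 1.79905934e+02, -6.19695005e-03, -1.65867862e+02]), 'force': array([ 0.31369486,  0.28706939, -0.34022367]), 'moment': array([-0.01021719,  0.01313726, -0.05943879]), 'gripper_force': 0.0, 'opening': 0.08771170577884353}
```

View pics/scene.png

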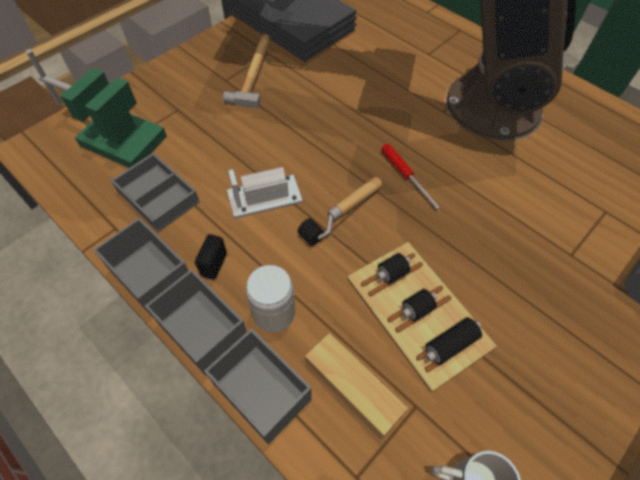

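View pics/side.png

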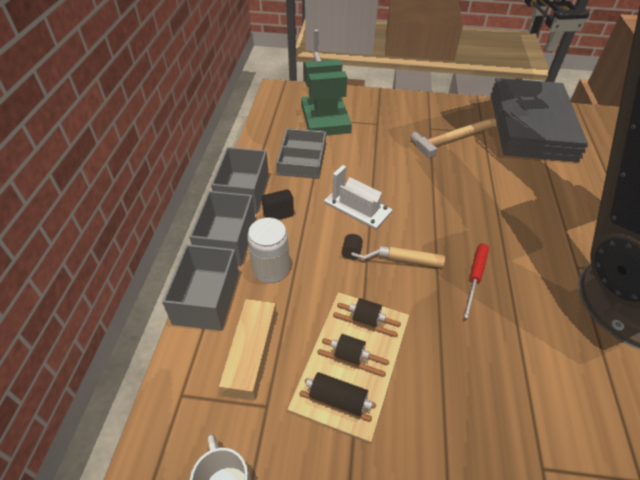

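The long roller is in the end place of the rack (scene ~(453,341), side ~(339,393)). The V-block is at scene (265,190), with its end plate at the left (235,190); in the side view the plate is at (339,182).

Run:
```python
from h import *
for n,(u,v),(a,b) in (('scene',(453,341),(265,190)),('side',(339,393),(358,198))):
    d=np.load(f'pics/{n}.npz');P=d['P'];f=d['f'].astype(int)
    def near(c,r,lo,hi):
        D=np.linalg.norm(P[...,:2]-c[:2],axis=-1); return (D<r)&(P[...,2]>lo)&(P[...,2]<hi)
    c=P[v,u];print(n,'roller',c)
    m=near(c,.075,.03,.08)&(f.max(-1)<70)
    Q=P[m];print(m.sum(),'ztop',np.percentile(Q[:,2],98))
    T=Q[Q[:,2]>np.percentile(Q[:,2],98)-.006]
    r=cv2.minAreaRect(T[:,:2].astype(np.float32)*1000);print('top rect',r, T.mean(0))
    w=np.linalg.svd(T[:,:2]-T[:,:2].mean(0))[2][0];print('axis',np.degrees(np.arctan2(w[1],w[0])))
    c=P[b,a];print('vblock',c)
    for lo,hi in((.005,.02),(.056,.066),(.07,.1)):
        m=near(c,.11,lo,hi);Q=P[m]
        s=f.max(-1)-f.min(-1)<40; Q=P[m&s]
        if len(Q)<5: continue
        print(lo,len(Q),cv2.minAreaRect(Q[:,:2].astype(np.float32)*1000),Q.mean(0),np.percentile(Q[:,2],[2,98]))
    x,y=(265,190) if n=='scene' else (358,195)
    save(n+'_v.png',cv2.resize(d['f'][y-45:y+45,x-60:x+60],None,fx=6,fy=6,interpolation=2))
```

```text
scene roller [0.61014664 0.29384828 0.06245291]
1338 ztop 0.06457771371948512
top rect ((592.8267211914062, 266.4031066894531), (86.0218276977539, 90.1342544555664), 73.82698059082031) [0.60145936 0.2924806  0.06165869]
axis -14.847361302834388
vblock [ 0.60798802 -0.17750503  0.04880173]
0.005 1094 ((600.3584594726562, -194.3732452392578), (76.34294891357422, 149.7080535888672), 60.32212829589844) [ 0.60851871 -0.18291527  0.01081071] [0.00625109 0.0181833 ]
0.056 390 ((606.1320190429688, -197.596435546875), (42.407203674316406, 112.34187316894531), 60.9035758972168) [ 0.59901544 -0.1942995   0.06002862] [0.05624678 0.06469204]
0.07 104 ((650.6634521484375, -223.007568359375), (44.12961959838867, 9.85773754119873), 60.938438415527344) [ 0.65334602 -0.21825883  0.08573931] [0.07125969 0.09063848]
side roller [0.59729825 0.30359942 0.06475717]
1450 ztop 0.06551155358407643
top rect ((598.1798706054688, 295.9752502441406), (29.540239334106445, 85.93882751464844), 75.9627456665039) [0.59739215 0.29607142 0.06269862]
axis 166.2570254603905
vblock [ 0.59885315 -0.17298152  0.0506257 ]
0.005 779 ((598.7296142578125, -190.6510009765625), (75.85427856445312, 150.88009643554688), 63.177677154541016) [ 0.59148077 -0.1703113   0.0115362 ] [0.0059612  0.01895766]
0.056 327 ((604.1400756835938, -194.32305908203125), (43.03784942626953, 111.17386627197266), 60.720035552978516) [ 0.59981503 -0.19413418  0.06018249] [0.05613879 0.06502084]
0.07 121 ((648.39892578125, -220.90447998046875), (43.167808532714844, 10.686088562011719), 61.045711517333984) [ 0.6484509  -0.21790834  0.08272008] [0.07055619 0.09085968]
```

View pics/side_v.png

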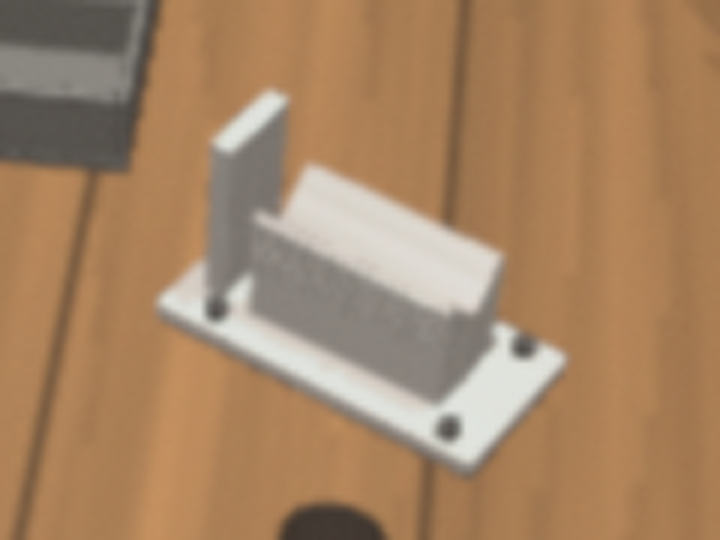

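Both views agree: long roller ≈ (0.598, 0.296) with its axis at −14°, V-block ≈ (0.599, −0.192), and the end plate towards −30°. I'll go above the V first for a wrist view.

```bash
cat >> h.py <<'E'
def delta(p,yaw):
    o=ctrl.get_obs(); R=Ro.from_euler('xyz',o['orientation'],degrees=True).as_matrix()
    d=R.T@(np.array(p)-o['tool_pos']); t=-(yaw-o['orientation'][2])
    print('clock',o['clock'],'delta',d.round(4),'turn',round((t+180)%360-180,2),'n',np.linalg.norm(d)/.0625)
E
python3 -c "
from h import *
delta([.56,-.17,.36],150)"
```

```text
clock 0.1 delta [-0.5015  0.3731 -0.1088] turn 44.14 n 10.151394187179507
```

The manual's scale: shifts go in shares of 0.6 m and turns go in shares of 180 degrees. Converting my numbers, -0.44 m is -0.7333, -0.39 m is -0.65, 44 degrees is 0.2444.

```bash
R='x'; python3 drive.py '[{"x":-0.1,"y":0.0667,"z":-0.0833,"yaw":0.0444,"aperture":0.064},{"x":-0.2,"y":0.1333,"z":-0.1667,"yaw":0.0889,"aperture":0.064},{"x":-0.3,"y":0.2167,"z":-0.1833,"yaw":0.1333,"aperture":0.064},{"x":-0.4,"y":0.3,"z":-0.1833,"yaw":0.1778,"aperture":0.064},{"x":-0.4833,"y":0.3667,"z":-0.1833,"yaw":0.2222,"aperture":0.064},{"x":-0.5667,"y":0.4333,"z":-0.1833,"yaw":0.2444,"aperture":0.064},{"x":-0.65,"y":0.4917,"z":-0.1833,"yaw":0.2444,"aperture":0.064},{"x":-0.7333,"y":0.55,"z":-0.1833,"yaw":0.2444,"aperture":0.064}]'; python3 -c "
from h import *
delta([.56,-.17,.36],150)"
```

```text
clock: 1.1
tool_pos: [0.4629, -0.284, 0.3607]
orientation: [180.0, 0.0, 150.1]
force: [-0.0, -1.5, -0.5]
opening: 0.0639
gripper_force: 0.0
clock 1.1 delta [-0.0275  0.1472  0.0007] turn 0.15 n 2.396173671508093
```

Converted, 0.145 m is 0.2417, 0.1 m is 0.1667.

```bash
python3 drive.py '[{"x":-0.0167,"y":0.0833,"aperture":0.064},{"x":-0.0333,"y":0.1667,"aperture":0.064},{"x":-0.0417,"y":0.2417,"aperture":0.064},{"x":-0.0417,"y":0.2417,"aperture":0.064},{"x":-0.0417,"y":0.2417,"aperture":0.064}]'
python3 - <<'E'
from h import *
f,P=snap('wrist'); save('w1.png',f); np.savez('pics/w1',f=f,P=P)
E
```

```text
clock: 1.72
tool_pos: [0.5558, -0.1725, 0.3601]
orientation: [-180.0, -0.0, 150.2]
force: [-0.6, 0.0, -0.0]
opening: 0.0639
gripper_force: 0.0
```

View pics/w1.png

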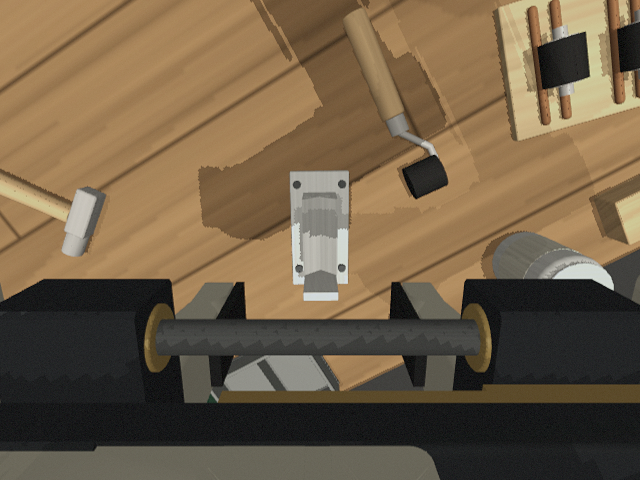

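The V-block appears whole at (320,225), with its end plate at (320,297). I'll fit it.

Run:
```python
from h import *
d=np.load('pics/w1.npz');P=d['P'];f=d['f'].astype(int)
v,u=np.mgrid[:480,:640]; box=(u>280)&(u<360)&(v>160)&(v<305)
def rect(m):
    r=cv2.minAreaRect(P[m][:,:2].astype(np.float32)*1000); b=cv2.boxPoints(r)
    e=[b[1]-b[0],b[2]-b[1]]; print(r,m.sum(),np.median(P[m],0).round(4),[round(float(np.degrees(np.arctan2(k[1],k[0]))),2) for k in e])
rect(box&(P[...,2]>.006)&(P[...,2]<.1))
rect(box&(P[...,2]>.006)&(P[...,2]<.016))
rect(box&(P[...,2]>.04)&(P[...,2]<.066))
rect(box&(P[...,2]>.08)&(P[...,2]<.095))
delta([.58,.26,.36],166)
```

```text
((599.8450927734375, -194.43911743164062), (74.16153717041016, 149.2303009033203), 61.40347671508789) 7053 [ 0.5956 -0.1921  0.0372] [-28.6, 61.4]
((599.8450927734375, -194.43911743164062), (74.16153717041016, 149.2303009033203), 61.40347671508789) 3303 [ 0.5757 -0.1819  0.0094] [-28.6, 61.4]
((602.214599609375, -195.50852966308594), (40.15529251098633, 103.16876983642578), 60.92985916137695) 2947 [ 0.5984 -0.1932  0.0544] [-29.07, 60.93]
((650.6390380859375, -222.42221069335938), (39.819766998291016, 10.649282455444336), 61.11261749267578) 373 [ 0.6498 -0.2217  0.087 ] [-28.89, 61.11]
clock 1.775 delta [1.944e-01 3.877e-01 3.000e-04] turn -15.87 n 6.938874280801756
```

Converted, 0.388 m is 0.6467, 0.028 m is 0.0467, -15.8 degrees is -0.0878.

```bash
python3 drive.py '[{"x":0.0467,"y":0.0917,"yaw":-0.0167,"aperture":0.064},{"x":0.0933,"y":0.1833,"yaw":-0.0333,"aperture":0.064},{"x":0.14,"y":0.275,"yaw":-0.05,"aperture":0.064},{"x":0.1867,"y":0.3667,"yaw":-0.0667,"aperture":0.064},{"x":0.2333,"y":0.4583,"yaw":-0.0878,"aperture":0.064},{"x":0.28,"y":0.55,"yaw":-0.0878,"aperture":0.064},{"x":0.3233,"y":0.6467,"yaw":-0.0878,"aperture":0.064},{"x":0.3233,"y":0.6467,"yaw":-0.0878,"aperture":0.064}]';python3 drive.py '[{"aperture":0.064},{"aperture":0.064}]'
python3 - <<'E'
from h import *
f,P=snap('wrist'); save('w2.png',f); np.savez('pics/w2',f=f,P=P)
E
```

```text
clock: 2.78
tool_pos: [0.5809, 0.263, 0.3593]
orientation: [-179.9, -0.1, 166.1]
force: [-0.1, -0.6, -1.0]
opening: 0.0641
gripper_force: 0.0
clock: 3.02
tool_pos: [0.5811, 0.2589, 0.3611]
orientation: [180.0, 0.0, 165.8]
force: [-1.4, 0.2, 0.2]
opening: 0.0639
gripper_force: 0.0
```

View pics/w2.png

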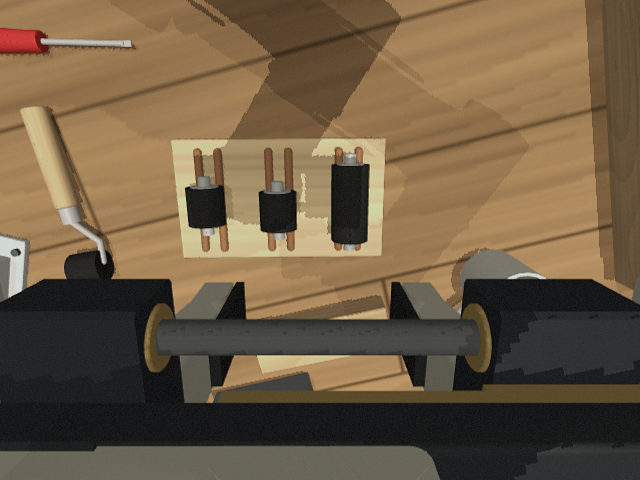

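The long roller is at (350,202), nearly aligned with the tool, and the mug is at (500,265).

Run:
```python
from h import *
d=np.load('pics/w2.npz');P=d['P'];f=d['f'].astype(int)
v,u=np.mgrid[:480,:640]; box=(u>328)&(u<373)&(v>150)&(v<255)&(f.max(-1)<80)
for lo in(.03,.058):
    m=box&(P[...,2]>lo)&(P[...,2]<.075)
    Q=P[m]; r=cv2.minAreaRect(Q[:,:2].astype(np.float32)*1000); b=cv2.boxPoints(r)
    e=[b[1]-b[0],b[2]-b[1]]; print(r,m.sum(),[round(float(np.degrees(np.arctan2(k[1],k[0]))),2) for k in e],Q.mean(0),np.percentile(Q[:,2],98))
print('mug',P[265,520],P[262,495])
```

```text
((599.1393432617188, 293.22265625), (42.86172103881836, 89.79829406738281), 75.71717071533203) 2864 [-14.28, 75.72] [0.59719085 0.29261763 0.05811336] 0.06353303818500876
((599.2118530273438, 293.9131774902344), (29.993078231811523, 89.19815826416016), 75.9324951171875) 1809 [-14.07, 75.93] [0.5977196  0.29405559 0.06114305] 0.06371121570845993
mug [nan nan nan] [0.71420997 0.45067534 0.04291962]
```

```bash
python3 -c "
from h import *
delta([.599,.2942,.047],165.8)"
```

```text
clock 3.075 delta [-0.0086  0.0384  0.3142] turn 0.04 n 5.066148082485617
```

Converted, 0.22 m is 0.3667, 0.2 m is 0.3333.

```bash
python3 drive.py '[{"x":-0.0143,"y":0.064,"z":0.05,"aperture":0.064},{"x":-0.0143,"y":0.064,"z":0.15,"aperture":0.064},{"x":-0.0143,"y":0.064,"z":0.25,"aperture":0.064},{"x":-0.0143,"y":0.064,"z":0.3333,"aperture":0.064},{"x":-0.0143,"y":0.064,"z":0.3667,"aperture":0.064},{"x":-0.0143,"y":0.064,"z":0.3667,"aperture":0.064}]'; python3 -c "
from h import *
delta([.599,.2942,.047],165.8)"
```

```text
clock: 3.82
tool_pos: [0.5981, 0.294, 0.1392]
orientation: [-179.9, -0.1, 165.9]
force: [-0.7, 0.1, 0.2]
opening: 0.0644
gripper_force: 0.0
clock 3.825 delta [-0.001   0.0007  0.0921] turn 0.06 n 1.474484583109896
```

Converted, 0.0935 m is 0.1558, 0.0925 m is 0.1542.

```bash
python3 drive.py '[{"y":0.0008,"z":0.0667,"aperture":0.064},{"y":0.0008,"z":0.125,"aperture":0.064},{"y":0.0008,"z":0.1542,"aperture":0.064},{"y":0.0008,"z":0.1558,"aperture":0.064},{"y":0.0008,"z":0.1558,"aperture":0.064}]' && python3 drive.py '[{"aperture":0.03},{"aperture":0.03},{"aperture":0.03},{"aperture":0.03},{"aperture":0.03},{"aperture":0.03},{"aperture":0.03},{"aperture":0.03}]'
```

```text
clock: 4.45
tool_pos: [0.5997, 0.2967, 0.0488]
orientation: [179.9, 0.1, 166.0]
force: [-0.5, 0.2, 0.4]
opening: 0.0636
gripper_force: 0.0
clock: 5.45
tool_pos: [0.5983, 0.2938, 0.0479]
orientation: [-179.8, -0.0, 165.9]
force: [-1.3, -8.1, 8.0]
opening: 0.0434
gripper_force: 30.0
```

Converted, -0.2 m is -0.3333, -0.15 m is -0.25.

```bash
python3 drive.py '[{"z":-0.0333,"aperture":0.03},{"z":-0.0833,"aperture":0.03},{"z":-0.1667,"aperture":0.03},{"z":-0.25,"aperture":0.03},{"z":-0.3333,"aperture":0.03},{"z":-0.3333,"aperture":0.03},{"z":-0.3333,"aperture":0.03}]'
python3 - <<'E'
from h import *
f,P=snap('wrist'); save('w3.png',f); np.savez('pics/w3',f=f,P=P)
o=ctrl.get_obs();print(o['opening'],o['force'],o['gripper_force'])
a=np.radians(-28.8);s=np.array([.6,-.1944])
p=s-0.02*np.array([np.cos(a),np.sin(a)])
delta([*p,.247],151.2)
E
```

```text
clock: 6.32
tool_pos: [0.5978, 0.2959, 0.246]
orientation: [-180.0, -0.1, 165.9]
force: [-0.6, -0.5, -4.8]
opening: 0.0434
gripper_force: 30.0
0.04352687257365512 [-0.59508214  1.14524534 -3.99139476] 29.99757081270218
clock 6.375 delta [-0.1022 -0.4696 -0.0012] turn 14.72 n 7.690126369390506
```

View pics/w3.png

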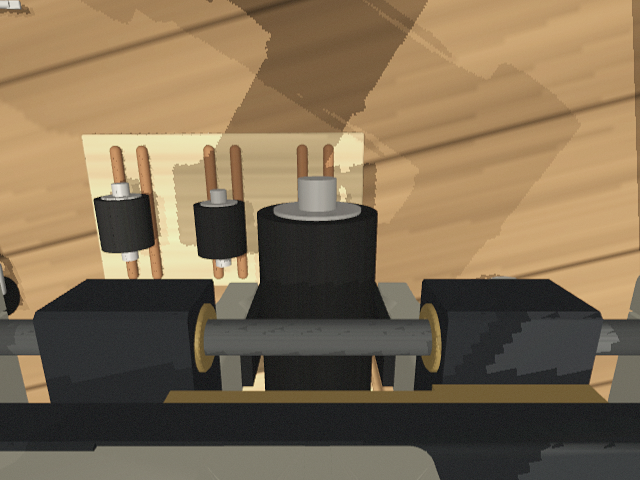

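The roller is held, with its stub at (317,193) and its near end at (317,212). I'll measure its pose in the hand.

Run:
```python
from h import *
d=np.load('pics/w3.npz');P=d['P'];o=ctrl.get_obs()
R=Ro.from_euler('xyz',o['orientation'],degrees=True).as_matrix()
Q=(P-o['tool_pos'])@R
for a in((190,317),(182,317),(207,317),(215,317)): print(a,Q[a].round(4))
print('col',Q[170:320:6,317].round(4).tolist())
v,u=np.mgrid[:480,:640]; m=(u>290)&(u<345)&(v>220)&(v<275)&(Q[...,2]<.05)
q=Q[m]; c=np.linalg.lstsq(np.c_[q[:,0],q[:,1],q[:,1]**2,np.ones(len(q))],q[:,2],rcond=None)[0];print('tilt slope',c)
i=(v==205)&(u>250)&(u<385)&(Q[...,2]<.05);print('y ext',Q[i][:,1].min(),Q[i][:,1].max())
# yaw: per-row edges mid
for r in(225,245,265):
    k=np.where(Q[r,240:395,2]<.03)[0]+240; print(r,k.min(),k.max(),Q[r,k.min():k.max()+1,0].mean(),(Q[r,k.min(),1]+Q[r,k.max(),1])/2)
```

```text
(190, 317) [ 0.053   0.0003 -0.0002]
(182, 317) [0.0557 0.0003 0.0001]
(207, 317) [ 0.047   0.0003 -0.0002]
(215, 317) [ 0.0454  0.0003 -0.006 ]
col [[0.0373, 0.0006, 0.2333], [0.0317, 0.0006, 0.2331], [0.0557, 0.0003, 0.0001], [0.0537, 0.0003, -0.0007], [0.0516, 0.0003, -0.0005], [0.0495, 0.0003, -0.0003], [0.0474, 0.0003, -0.0001], [0.0455, 0.0003, -0.0015], [0.0453, 0.0003, -0.0099], [0.0443, 0.0003, -0.014], [0.0424, 0.0003, -0.0144], [0.0405, 0.0003, -0.0147], [0.0387, 0.0003, -0.0151], [0.0367, 0.0003, -0.0151], [0.0346, 0.0003, -0.0148], [0.0325, 0.0003, -0.0147], [0.0305, 0.0003, -0.0147], [0.0284, 0.0003, -0.0146], [0.0263, 0.0003, -0.0147], [0.0244, 0.0003, -0.0152], [0.0221, 0.0003, -0.0146], [0.02, 0.0003, -0.0147], [0.0173, 0.0003, -0.0137], [0.0161, 0.0003, -0.0156], [0.0139, 0.0003, -0.0156]]
tilt slope [ 5.48490562e-02 -8.63902955e-03  2.18900693e+01 -1.68876477e-02]
y ext -0.017612103483969018 0.01860362265109671
225 257 377 0.04327286030365854 0.00041204462167311086
245 258 376 nan 0.0001680634155149137
265 259 375 0.02962856948336517 0.00020234410221795993
```

In-hand offset is ~0.3 mm laterally, with the centre 7 mm ahead of the TCP and a negligible tilt. I'll go above the V, 10 mm back from the seat.

Converted, -0.465 m is -0.775, -0.413 m is -0.6883, 14.7 degrees is 0.0817.

```bash
python3 drive.py '[{"x":-0.0217,"y":-0.0983,"yaw":0.0111,"aperture":0.03},{"x":-0.0433,"y":-0.1967,"yaw":0.0222,"aperture":0.03},{"x":-0.065,"y":-0.295,"yaw":0.0333,"aperture":0.03},{"x":-0.0867,"y":-0.3933,"yaw":0.0444,"aperture":0.03},{"x":-0.1083,"y":-0.4917,"yaw":0.0556,"aperture":0.03},{"x":-0.13,"y":-0.59,"yaw":0.0667,"aperture":0.03},{"x":-0.15,"y":-0.6883,"yaw":0.0817,"aperture":0.03},{"x":-0.17,"y":-0.775,"yaw":0.0817,"aperture":0.03}]'; python3 drive.py '[{"aperture":0.03},{"aperture":0.03}]'
python3 - <<'E'
from h import *
a=np.radians(-28.8);s=np.array([.6,-.1944])
p=s-0.01*np.array([np.cos(a),np.sin(a)])
delta([*p,.11],151.2)
E
```

```text
clock: 7.38
tool_pos: [0.5833, -0.1817, 0.245]
orientation: [-179.9, -0.2, 151.2]
force: [1.3, 1.1, -3.4]
opening: 0.0434
gripper_force: 30.0
clock: 7.62
tool_pos: [0.5839, -0.1799, 0.2453]
orientation: [-179.9, -0.2, 151.2]
force: [-0.2, 0.3, -4.2]
opening: 0.0433
gripper_force: 30.0
clock 7.625 delta [-0.0115 -0.0048  0.1352] turn -0.03 n 2.1727922818491354
```

Converted, 0.135 m is 0.225, 0.11 m is 0.1833.

```bash
python3 drive.py '[{"x":-0.0083,"y":-0.0042,"z":0.05,"aperture":0.03},{"x":-0.0183,"y":-0.008,"z":0.1167,"aperture":0.03},{"x":-0.0192,"y":-0.008,"z":0.1833,"aperture":0.03},{"x":-0.0192,"y":-0.008,"z":0.225,"aperture":0.03},{"x":-0.0192,"y":-0.008,"z":0.225,"aperture":0.03},{"x":-0.0192,"y":-0.008,"z":0.225,"aperture":0.03}]'
python3 - <<'E'
from h import *
a=np.radians(-28.8);s=np.array([.6,-.1944])
f,P=snap('wrist'); save('w4.png',f[150:,150:500].copy() if 0 else f); np.savez('pics/w4',f=f,P=P)
p=s-0.01*np.array([np.cos(a),np.sin(a)])
delta([*p,.083],151.2)
E
```

```text
clock: 8.38
tool_pos: [0.5933, -0.1888, 0.113]
orientation: [180.0, 0.1, 151.3]
force: [-0.4, 0.4, -3.9]
opening: 0.0436
gripper_force: 30.0
clock 8.425 delta [ 0.0018 -0.0017  0.0305] turn 0.11 n 0.4890261675310545
```

View pics/w4.png

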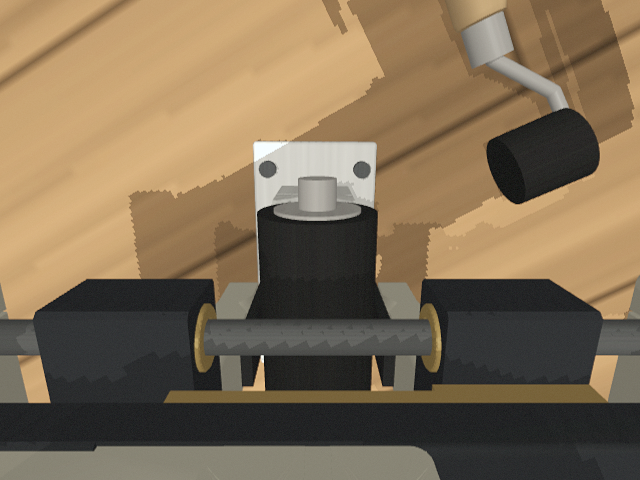

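The roller sits above the V. The base plate spans columns 254–376, its end edge is at row 142, and the roller is centred at 317. I'll check this in tool axes.

Run:
```python
from h import *
d=np.load('pics/w4.npz');P=d['P'];o=ctrl.get_obs()
R=Ro.from_euler('xyz',o['orientation'],degrees=True).as_matrix();Q=(P-o['tool_pos'])@R
for r in(146,155,175,195):
    k=np.where((P[r,230:400,2]>.006)&(P[r,230:400,2]<.03))[0]+230
    print(r,k.min(),k.max(),Q[r,k.min()].round(4),Q[r,k.max()].round(4),'mid y',(Q[r,k.min(),1]+Q[r,k.max(),1])/2)
for c in(275,317,360): 
    k=np.where((P[130:200,c,2]>.006)&(P[130:200,c,2]<.016))[0]+130;print(c,k.min(),Q[k.min(),c])
# V end edges
m=(P[180:205,262:375,2]>.035)&(P[180:205,262:375,2]<.068);q=Q[180:205,262:375][m];print('V end',q.min(0),q.max(0))
```

```text
146 253 376 [ 0.0644 -0.0381  0.1055] [0.0645 0.035  0.1044] mid y -0.0015354264226933485
155 253 376 [ 0.0591 -0.0385  0.1067] [0.0592 0.0354 0.1056] mid y -0.0015480047291498815
175 254 375 [ 0.0474 -0.0381  0.1048] [0.0473 0.0353 0.1057] mid y -0.0014104266048997754
195 255 374 [ 0.0352 -0.0381  0.1052] [0.0352 0.0351 0.1055] mid y -0.001467501664051813
275 142 [ 0.06675351 -0.02490355  0.1055585 ]
317 142 [6.67448559e-02 3.13933889e-05 1.06547166e-01]
360 142 [0.06675552 0.0256943  0.10678278]
V end [ 0.03899433 -0.02168685  0.05024346] [0.04129915 0.01844795 0.07834418]
```

Converted, 0.027 m is 0.045, 0.01 m is 0.0167.

```bash
python3 drive.py '[{"y":-0.003,"z":0.0167,"aperture":0.03},{"y":-0.003,"z":0.0333,"aperture":0.03},{"y":-0.003,"z":0.045,"aperture":0.03},{"y":-0.003,"z":0.045,"aperture":0.03}]'; python3 drive.py '[{"x":-0.0033,"aperture":0.03},{"x":-0.0067,"aperture":0.03},{"x":-0.01,"aperture":0.03},{"x":-0.01,"aperture":0.03}]';python3 drive.py '[{"x":-0.0017,"aperture":0.03},{"x":-0.0033,"aperture":0.03},{"x":-0.0033,"aperture":0.03}]'
```

```text
clock: 8.93
tool_pos: [0.5913, -0.1911, 0.0844]
orientation: [-180.0, -0.1, 151.2]
force: [-0.8, -0.9, -2.9]
opening: 0.0434
gripper_force: 30.0
clock: 9.43
tool_pos: [0.5953, -0.1932, 0.0845]
orientation: [-180.0, -0.2, 151.2]
force: [-4.9, 5.2, -1.1]
opening: 0.0431
gripper_force: 30.0
clock: 9.8
tool_pos: [0.5953, -0.1933, 0.0844]
orientation: [-179.9, -0.4, 151.2]
force: [-10.6, 10.7, 4.1]
opening: 0.0432
gripper_force: 30.0
```

The stub is at the end plate: it made contact after ~4.5 mm. The V's own −x end, seen 41 mm from the tool, also puts the V's middle 4 mm away, so the stub, not a snag, made the contact. Next I'll ease the side loads and press.

Converted, 0.002 m is 0.0033, 0.001 m is 0.0017.

```bash
python3 drive.py '[{"x":0.0017,"y":0.0012,"z":0.0017,"aperture":0.03},{"x":0.0017,"y":0.0012,"z":0.0033,"aperture":0.03},{"x":0.0017,"y":0.0012,"z":0.0033,"aperture":0.03},{"x":0.0017,"y":0.0012,"z":0.0033,"aperture":0.03}]'
```

```text
clock: 10.3
tool_pos: [0.5955, -0.1929, 0.0839]
orientation: [-179.9, -0.2, 151.2]
force: [-10.7, 8.9, 12.0]
opening: 0.0435
gripper_force: 30.0
```

Converted, 0.001 m is 0.0017, 0.0005 m is 0.0008.

```bash
python3 drive.py '[{"x":0.0017,"y":0.0005,"z":0.0008,"aperture":0.03},{"x":0.0017,"y":0.0005,"z":0.0017,"aperture":0.03},{"x":0.0017,"y":0.0005,"z":0.0017,"aperture":0.03},{"x":0.0017,"y":0.0005,"z":0.0017,"aperture":0.03}]'
python3 - <<'E'
from h import *
f,P=snap('wrist'); save('w5.png',f); F=[]
for i in range(4):
    snap('wrist'); o=ctrl.get_obs(); F.append(o['force'])
print(np.mean(F,0),o['tool_pos'],o['moment'],o['gripper_force'])
R=Ro.from_euler('xyz',o['orientation'],degrees=True).as_matrix();Q=(P-o['tool_pos'])@R
print(Q[170:300:8,317].round(4).tolist()); 
f,P=snap('side');x,y=358,195;save('s5.png',cv2.resize(f[y-75:y+45,x-80:x+80],None,fx=4.5,fy=4.5))
E
```

```text
clock: 10.8
tool_pos: [0.5956, -0.1926, 0.0832]
orientation: [-180.0, -0.1, 151.2]
force: [-9.4, 7.0, 10.5]
opening: 0.0434
gripper_force: 30.0
[-9.48068536  6.61411464 10.64512935] [ 0.59567946 -0.1925712   0.08324069] [ 2.16942774  3.3718709  -0.23623948] 29.996319115161896
[[0.0529, 0.0, 0.0747], [0.0565, 0.0, 0.0068], [0.0544, 0.0, 0.0011], [0.0518, 0.0, 0.0006], [0.0488, 0.0, 0.0016], [0.0463, 0.0, -0.0], [0.0449, 0.0, -0.0068], [0.044, 0.0, -0.014], [0.0412, 0.0, -0.0133], [0.0388, 0.0, -0.0142], [0.0362, 0.0, -0.0144], [0.0337, 0.0, -0.015], [0.0311, 0.0, -0.0152], [0.028, 0.0, -0.0142], [0.0251, 0.0, -0.0139], [0.0221, 0.0, -0.0134], [0.02, 0.0, -0.0151]]
```

View pics/w5.png

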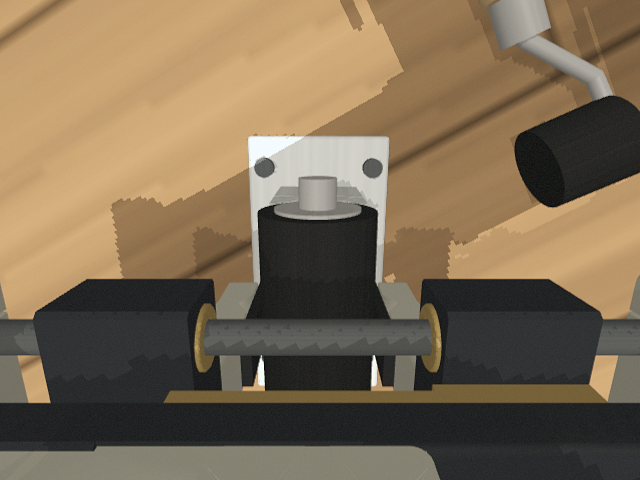

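View pics/s5.png

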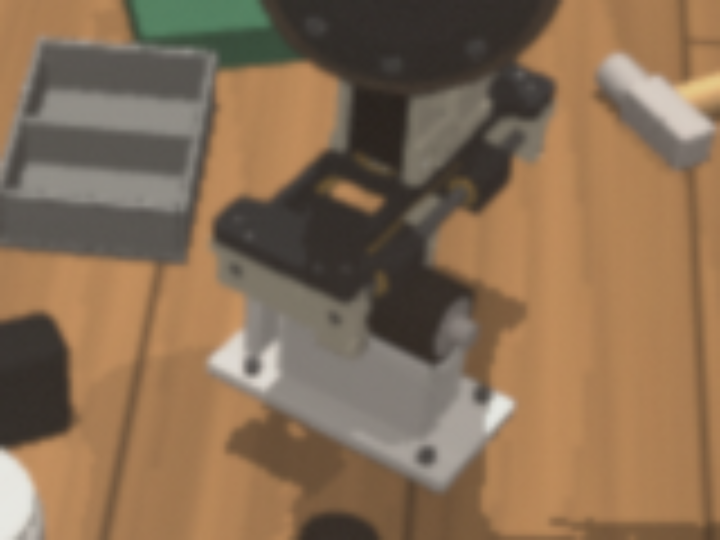

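The roller is down in the V (end at (317,212), aligned with the block), its centre height ≈ 76 mm and its stub at the plate. The net press is ≈ 11–14 N, so I'll add a little.

Converted, 0.002 m is 0.0033, 0.001 m is 0.0017.

```bash
python3 drive.py '[{"x":0.0017,"y":0.0003,"z":0.0017,"aperture":0.03},{"x":0.0017,"y":0.0003,"z":0.0033,"aperture":0.03},{"x":0.0017,"y":0.0003,"z":0.0033,"aperture":0.03},{"x":0.0017,"y":0.0003,"z":0.0033,"aperture":0.03},{"x":0.0017,"y":0.0003,"z":0.0033,"aperture":0.03}]'
```

```text
clock: 11.72
tool_pos: [0.5957, -0.1925, 0.0829]
orientation: [-180.0, -0.0, 151.2]
force: [-11.7, 5.4, 20.6]
opening: 0.0431
gripper_force: 30.0
```

```bash
python3 drive.py '[{"aperture":0.03},{"aperture":0.03},{"aperture":0.03},{"aperture":0.03},{"aperture":0.03},{"aperture":0.03},{"aperture":0.03},{"aperture":0.03}]'
python3 - <<'E'
from h import *
f,P=snap('wrist');o=ctrl.get_obs();R=Ro.from_euler('xyz',o['orientation'],degrees=True).as_matrix();Q=(P-o['tool_pos'])@R
v,u=np.mgrid[:480,:640]
print('V end x',Q[180:205,262:375][(P[180:205,262:375,2]>.035)&(P[180:205,262:375,2]<.068)].max(0),'top z',np.nanmedian(P[225:270,312:322,2]),Q[185:300:8,317].round(4).tolist())
for r in(150,170): 
    k=np.where((P[r,230:400,2]>.004)&(P[r,230:400,2]<.03))[0]+230;print('mid y',(Q[r,k.min(),1]+Q[r,k.max(),1])/2)
for r in(225,265):
    k=np.where(Q[r,240:395,2]<.03)[0]+240;print('roller y',(Q[r,k.min(),1]+Q[r,k.max(),1])/2)
E
```

```text
clock: 12.72
tool_pos: [0.5957, -0.1924, 0.0829]
orientation: [-180.0, -0.0, 151.3]
force: [-11.8, 6.1, 20.6]
opening: 0.0434
gripper_force: 30.0
V end x [0.04589032 0.02039223 0.04787137] top z 0.09716999554175298 [[0.0549, 0.0001, -0.0004], [0.0521, 0.0001, -0.0002], [0.0492, 0.0001, 0.0007], [0.0465, 0.0001, 0.0003], [0.0454, 0.0001, -0.0078], [0.0441, 0.0001, -0.0138], [0.0417, 0.0001, -0.0145], [0.039, 0.0001, -0.0139], [0.0364, 0.0001, -0.0141], [0.0339, 0.0001, -0.0147], [0.0313, 0.0001, -0.0149], [0.028, 0.0001, -0.0136], [0.0257, 0.0001, -0.0147], [0.0229, 0.0001, -0.0147], [0.0202, 0.0001, -0.0149]]
mid y 0.0005991670589448571
mid y 0.0003440881514965542
roller y 0.00032182146168417344
roller y 0.00036494427258311306
```

The press is steady at 20.6 N. The V's end is at tool x ≈ 0.0455, level with the roller's rubber end, so the roller is seated to within 1 mm and centred. I'll hand in now.

```bash
python3 -c "
from plant import ctrl, camrig, ticket
print(ticket.close_job())"
```

```text
the job is handed in; nothing more can be done
None
```

The long roller lies in the V with its stub against the end plate, pressed down with about 20 N and still gripped; the job was handed in at about 12.8 s, but no verdict was shown.

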